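# Flux tin through the self-closing flap

### The job

Put the flux tin away behind the self-closing flap of the low bay: push the flap open with one finger, and while that finger keeps it open push the standing tin through the mouth with the other finger, until the tin is far enough in for the flap to swing shut behind it. Only push, gently: do not grip, squeeze, lift or tip the tin, do not use the tin to push the flap open, and leave the things around the bay alone.

Things in the scene. Friction and masses are not known exactly. Their poses are not given: they have to be found in the camera images.
- bay: Low roofless sheet-metal bay fixed to the bench. Origin: middle of its mouth, bench level; +x leads into the bay, y across the mouth, z up (mm below). 3 mm base plate, x=-135 (apron before the mouth) to 150, 126 wide. Walls 5 thick, tops at z=30; inner faces: y=-58 (runs from x=-115, fencing the apron), y=+58 (only x=0 to 150; apron open on that side), back x=145.
- bay_hinge (a point): Point on the vertical hinge axis of the flap, at the top of the base plate: at x=0, y=+60.5, z=3 mm of the bay. A hinge post of 10 mm diameter (42 mm tall) with 13 mm knuckles stands there.
- flap (a joint): Angle of the flap (rad): 0 shut across the mouth; opens inwards only, counter-clockwise from above, to 1.5. Steel plate 4 mm thick, z=7 to 37 mm, free end 92 mm from the hinge axis; beyond it a 27 mm gap to the wall at y=-58, too narrow for the tin. Weak spring, 0.007 N m at 0 to 0.025 N m at 1.5, damping 0.012 N m s/rad: let go wide open it shuts in about 1.5 s.
- flap_edge (a point): Middle of the free upright edge of the flap, 92 mm from the hinge axis, at z=22 mm of the bay.
- tin: Upright round flux tin, metal with a dark lid (fixed): 46 mm diameter, 35 mm tall, about 80 g. Origin: centre of its underside. Starts on the apron beside the fence, its centre at x=-105 to -70, y=-33 to -24 mm of the bay. Pushed from nearly straight behind it slides along the fence; pushed from the side it can jam there. The flap clears it when its centre is over 117 mm from the hinge axis.
- stamp: Bystander: hand stamp standing on its blue base 36x42 mm, 68 mm tall, loose. Origin: centre of its underside.
- reel: Bystander: solder reel standing on its flange, 60 mm diameter, 36 mm tall, loose. Origin: centre of its underside.
- tape: Bystander: yellow tape roll lying flat, 62 mm diameter, 19 mm tall, loose. Origin: centre of its underside.
Things that resemble listed ones, but are neither listed nor needed, are in the scene too. Of the things like the tin, leave any that is orange, pink or purple; of the rest the larger one is meant.

How it is judged:
On the way, in this order (a step that is already met when the one before it is completed fails the run):
1. a finger pushes the flap open (over 0.3 rad) while the tin is still outside the mouth and not pushing the flap (value of joint flap above 0.3 rad and contact force between the fingers and flap above 0.03 N and x of tin in the frame of bay below -0.015 m and contact force between tin and flap below 0.03 N), for 0.05 s.
2. the middle of the tin has passed the line of the mouth while fingers both touch the tin and keep the flap open (over 0.6 rad) (x of tin in the frame of bay above 0 m and value of joint flap above 0.6 rad and contact force between the fingers and flap above 0.03 N and contact force between the fingers and tin above 0.03 N), for 0.05 s.
At the end, for the whole second after the job is handed in: The tin stands upright at rest on the floor of the bay, wholly behind the flap, and the flap is shut behind it (within 0.08 rad) (x of tin in the frame of bay between 0.025 and 0.125 m and y of tin in the frame of bay between -0.04 and 0.04 m and height (world z) of tin below 0.008 m and angle between tin's own z axis and vertical below 0.1 rad and value of joint flap below 0.08 rad and linear speed of tin below 0.01 m/s); the robot touches nothing.
It fails at once if the tin is lifted (over 12 mm off the plate) (height (world z) of tin above 0.015 m).
It fails at once if the tin is tipped (over 0.35 rad) (angle between tin's own z axis and vertical above 0.35 rad).
It fails at once if the tin is squeezed or pressed hard (over 15 N) (contact force between the fingers and tin above 15 N).
It fails at once if the tin pushes against the flap while the flap is less than 0.3 rad open and the tin is not yet through the mouth (contact force between tin and flap above 0.05 N and value of joint flap below 0.3 rad and x of tin in the frame of bay below 0 m).
It fails at once if a bystander is moved more than 15 mm (distance of any of stamp, reel, tape from where it was at the start of the episode above 0.015 m).
It also fails if it takes over 45 s, if anything falls off the work surface, if the arm or the gripper's body presses on something with over 40 N, if the wrist force passes 120 N, or if a joint passes its speed limit or range.

### The arm

A 7-joint arm with a two-finger parallel gripper is mounted at the origin on a cart in front of the work surface, level with it; the furniture and walls round the work are solid. World frame = base frame: x ahead of the robot, y to its left, z up, the work surface at z = 0. Lengths are in m, angles in rad, forces in N, time in s.
With the tool pointing down it reaches from about 0.4 to 0.85 m from the base axis. Payload 10.4 kg.
Tool frame: the origin (TCP) lies at the very end of the fingers, on their centre line; the grasp point (between the pads) lies 19 mm behind it; z points along the fingers, y is the direction in which the jaws open and shut (so a half turn about z gives the same grasp; the last joint's range is limited). The gripper opens to 85 mm and grips with 20 to 120 N. Pads are 22 mm wide; open, the fingers measure 114 mm over their backs; the gripper's body (76 mm by 85 mm) begins 54 mm behind the grasp point. The pads swing forward as they close: fully open they stand 13 mm farther back than shut.
Start: joints at [-1.251, 0.332, -0.065, 1.46, 0.022, 1.35, -0.088], TCP at [0.21, 0.589, 0.231] pointing down, gripper open.
Joint ranges: [-2.6, 2.6], [-0.5, 2.12], [-1.47, 1.34], [0.16, 2.42], [-1.27, 4.41], [0.06, 2.06], [-2.6, 2.6]. Speed limits (rad/s): [2.22, 2.22, 2.79, 2.79, 3.14, 3.14, 3.14].

### API

Orientations are given as [roll, pitch, yaw] about the fixed x, y, z axes, in that order (R = Rz(yaw) Ry(pitch) Rx(roll)).
In Python, from workcell import robot gives the robot as it stands.
- The arm moves only by the tool move_arm, never from a script. Its argument "deltas" is text: rows parted by semicolons, each of 7 numbers parted by spaces: the shift along the world's x, y, z in mm, then the turn, a rotation vector about the world's x, y, z in degrees, then the closure in counts, from 0 (fully open) to 255 (shut). In form: tx ty tz rx ry rz jaw; .... A call has 1 to 8 rows; each row shifts and turns the commanded pose from where the row before left it; what a row does not reach is not made up. A row lasts 1/8 s, in which the tool goes at most 62.5 mm and 10.7 degrees, less where a joint would pass 70% of its speed; a pose out of reach is approached as far as the arm can. A call is refused whole if a number of a shift passes 62.5 or a number of a turn 10.7, either way. A call with a gripper value outside its range is refused whole. The fingers move at their own pace and stop on an object; "squeeze" is the grip in N (left out, the last holds). Time passes only in rows, so rows that do not move let the fingers close. It gives the time, the measured TCP pose, the force and the opening at its end, in the units of the state.
- robot.get_state(): the state, without advancing time (a new reading comes with each control period).
- robot.camera(name): name is "scene" or "side" or "wrist"; returns the picture (384x512x3 uint8, red, green, blue); there is no depth.
- robot.camera_info(name): a dict with "fx", "fy", "cx", "cy" (pixels), "xyz" and "orientation" of the camera in the world; the wrist camera has in their place "hand_eye" (4x4, takes a point from camera to tool coordinates, whose origin is the TCP and whose axes are the flange's). Camera axes: x right, y down, z forward; pixel columns grow to the right and rows downward; lengths in m; the calibration is good to about 2 mm. A picture is of the moment at which its call begins: read the wrist's pose just before it. camera_info takes no time and is no camera call.
- robot.hand_in(): hands the job in, once; it reports no verdict.
The state is a dict: "clock": time; "qpos": joint angles; "dq": joint speeds; "joint_efforts": joint torques, N m; "position": TCP position; "tcp_rot": TCP orientation; "contact_force": force on the tool from outside, world axes, zero at the start; "torque": the same for the moment, N m; "width": opening from 0.0 (shut) to 1.0 (fully open).
Only numpy, scipy, OpenCV 4.12 (cv2) and the standard library are available. Lean on these libraries where they do the work, as an engineer would, in place of code of your own. Each camera call takes 0.05 s, during which the arm holds its last target. There are 200 camera calls.

## Working session

There is one attempt and no reset: what is moved stays moved. The work goes in short steps, Python scripts to look and compute and a tool call to move; the robot and the scene stay as the last step left them, time stands still between calls to the robot, and variables do not carry over. Pictures are saved under pics/ and viewed, about 8 in all and at most 12, crops included, and the job is handed in when it is done.

Besides the shell and the picture viewer there is one more tool, called after "Call:" in YAML: its name, and indented under it one key for each argument. move_arm: Moves the arm, as the interface text tells. Its arguments: {"type":"object","properties":{"deltas":{"type":"string"},"squeeze":{"type":"number"}},"required":["deltas"]}

```bash
mkdir -p pics
python3 - <<'E'
from workcell import robot
import cv2
print(robot.get_state())
for n in ("scene","side","wrist"):
    print(n,robot.camera_info(n)); cv2.imwrite(f"pics/{n}0.png",robot.camera(n)[:,:,::-1])
a=cv2.imread("pics/scene0.png");b=cv2.imread("pics/side0.png");c=cv2.imread("pics/wrist0.png")
cv2.imwrite("pics/all0.png",cv2.resize(cv2.vconcat([cv2.hconcat([a,b])]),(800,300),interpolation=cv2.INTER_AREA))
E
```

```text
{'clock': 0.0, 'qpos': array([-1.25056134,  0.33286587, -0.06468054,  1.46091308,  0.02163508,
        1.34987746, -0.08849178]), 'dq': array([ 1.99228902e-03, -1.16160613e-03,  1.52299697e-04,  1.39982643e-05,
       -8.03625142e-04,  1.45301227e-03, -7.59688242e-04]), 'joint_efforts': array([-7.08712832e-04, -6.25444293e+01,  4.85680648e-02, -3.91614532e+01,
        1.61344442e-02,  9.71854432e-03,  4.43860841e-07]), 'position': array([0.21000582, 0.58828585, 0.23053311]), 'tcp_rot': array([-3.14022892e+00,  1.02217764e-04,  2.79877567e+00]), 'contact_force': array([ 0.36242252, -0.08698238,  0.0527032 ]), 'torque': array([ 0.03140871,  0.03248224, -0.01589176]), 'width': 0.9991320732601234}
scene {'fx': 356.031326385101, 'fy': 356.031326385101, 'cx': 252.2353361185215, 'cy': 187.5883767836696, 'xyz': array([0.22467079, 0.472891  , 0.49772029]), 'orientation': array([-2.14193554,  0.01331931, -2.61279969])}
side {'fx': 393.85346957094384, 'fy': 393.85346957094384, 'cx': 253.60628431776792, 'cy': 193.87379287317256, 'xyz': array([ 0.2835182 , -0.96721365,  0.82463909]), 'orientation': array([-2.29991975e+00,  1.89405464e-03, -3.45857081e-01])}
wrist {'fx': 265.38835646253835, 'fy': 265.38835646253835, 'cx': 257.33292648946076, 'cy': 193.95348352117824, 'hand_eye': array([[ 3.74822211e-04, -9.52100454e-01, -3.05785194e-01,
         7.76134101e-02],
       [ 9.99999764e-01,  1.80786494e-04,  6.62867998e-04,
        -5.06183808e-04],
       [-5.75835089e-04, -3.05785370e-01,  9.52100297e-01,
        -1.44089824e-01],
       [ 0.00000000e+00,  0.00000000e+00,  0.00000000e+00,
         1.00000000e+00]])}
```

View pics/scene0.png

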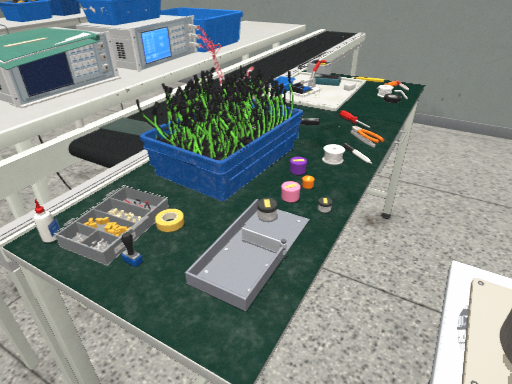

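View pics/side0.png

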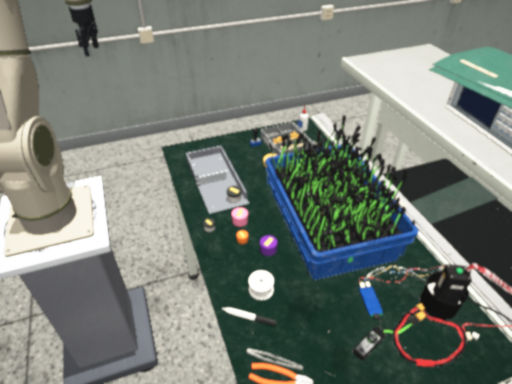

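The scene view shows the bay at about (185–310, 200–305), with the target tin on its apron at (267,208), the flap at (263,240) and the hinge post near (285,243). The stamp is at (130,252), the tape at (170,220) and the reel at (333,153). The small dark-lidded tin at (325,204), outside the bay, is a decoy. I'll zoom in to get the corners.

```bash
python3 - <<'E'
import cv2
a=cv2.imread("pics/scene0.png");b=cv2.imread("pics/side0.png")
A=cv2.resize(a[195:310,180:320],None,fx=5,fy=5,interpolation=cv2.INTER_CUBIC)
cv2.imwrite("pics/cropA.png",A)
B=cv2.resize(b[138:222,175:260],None,fx=7,fy=7,interpolation=cv2.INTER_CUBIC)
cv2.imwrite("pics/cropB.png",B)
E
cat > h.py <<'E'
import numpy as np, cv2
from scipy.spatial.transform import Rotation as R
from workcell import robot
def cam(n):
    i=robot.camera_info(n); return i,R.from_euler('xyz',i['orientation']).as_matrix(),np.array(i['xyz'])
def ray(n,u,v,z):
    i,M,p=cam(n); d=M@np.array([(u-i['cx'])/i['fx'],(v-i['cy'])/i['fy'],1]); return p+d*(z-p[2])/d[2]
def proj(n,P):
    i,M,p=cam(n); q=M.T@(np.asarray(P)-p); return np.array([i['cx']+i['fx']*q[0]/q[2],i['cy']+i['fy']*q[1]/q[2]])
E
```

```text
(no output)
```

View pics/cropA.png

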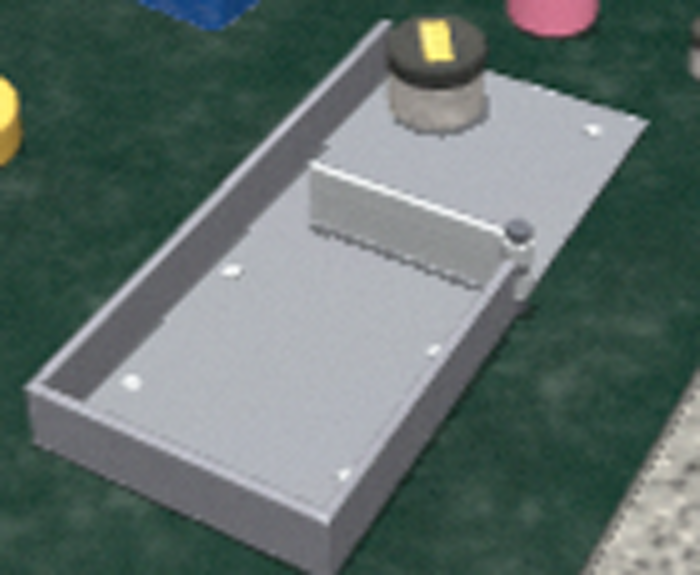

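View pics/cropB.png

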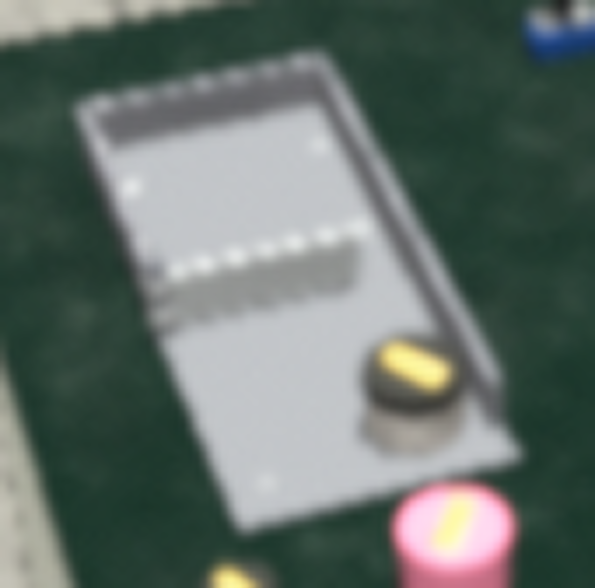

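Crop A (5×) shows the flap's top edge running from (312,165) to the post top at (518,230). Bay corners are at (330,520), (30,388), (388,20) and (648,123), and the tin lid is centred near (437,48). Crop B (7×) shows the same corners at (80,108), (325,55), (500,378), (520,455) and (238,530).

```bash
cat >> h.py <<'E'
def bay2w(pose,P):
    c,s=np.cos(pose[2]),np.sin(pose[2]); P=np.atleast_2d(P)/1000.
    return np.c_[pose[0]+c*P[:,0]-s*P[:,1],pose[1]+s*P[:,0]+c*P[:,1],P[:,2]]
def w2bay(pose,P):
    c,s=np.cos(pose[2]),np.sin(pose[2]); d=np.asarray(P)-[pose[0],pose[1],0]
    return np.array([c*d[0]+s*d[1],-s*d[0]+c*d[1],d[2]])*1000
E
python3 - <<'E'
from h import *
from scipy.optimize import least_squares
A=lambda X,Y:(180+(X+.5)/5-.5,195+(Y+.5)/5-.5)
B=lambda X,Y:(175+(X+.5)/7-.5,138+(Y+.5)/7-.5)
obs=[("scene",A(330,520),(150,63,30)),("scene",A(30,388),(150,-63,30)),("scene",A(388,20),(-115,-63,30)),("scene",A(648,123),(-135,63,3)),("scene",A(518,228),(0,60.5,45)),("scene",A(312,165),(0,-31.5,37)),
("side",B(80,108),(150,63,30)),("side",B(325,55),(150,-63,30)),("side",B(500,378),(-115,-63,30)),("side",B(520,455),(-135,-63,3)),("side",B(238,530),(-135,63,3))]
W=[ray(n,*uv,p[2]/1000) for n,uv,p in obs]
for n,uv,p in obs: print(n,p,np.round(ray(n,*uv,p[2]/1000)*1000))
r=lambda q:(bay2w(q,np.array([o[2] for o in obs]))[:,:2]-np.array(W)[:,:2]).ravel()
# init from hinge and edge
d=W[4]-W[5]; q0=[W[5][0],W[5][1],np.arctan2(d[1],d[0])-np.pi/2]
s=least_squares(r,q0,loss='soft_l1',f_scale=.002); q=s.x; print("pose",q, np.degrees(q[2])); print(np.round(r(q).reshape(-1,2)*1000,1))
np.save("bay.npy",q)
# tin: dark lid top ellipse centre at z=38
for n,f in(("scene",A(437,42)),("side",B(415,366))): print("tin",np.round(w2bay(q,ray(n,*f,.038)),1))
for n,f,z in(("scene",A(437,105),.003),("side",B(412,430),.003)): pass
print("yellow", [np.round(w2bay(q,ray(*k,.038)),1) for k in (("scene",*A(437,40)),("side",*B(416,364)))])
for nm,u,v,z in(("stamp",131,258,0),("tape",170,221,.02),("reel",334,150,.036),("small",325,202,.03),("pink",290,186,.04),("orangeTin",308,180,.02)): 
    w=ray("scene",u,v,z); print(nm,np.round(w*1000),np.round(w2bay(q,w)))
print("hinge w",bay2w(q,(0,60.5,3)))
E
```

```text
scene (150, 63, 30) [437. 143.  30.]
scene (150, -63, 30) [560. 146.  30.]
scene (-115, -63, 30) [ 563. -117.   30.]
scene (-135, 63, 3) [ 440. -137.    3.]
scene (0, 60.5, 45) [440.  -1.  45.]
scene (0, -31.5, 37) [534.  -3.  37.]
side (150, 63, 30) [437. 147.  30.]
side (150, -63, 30) [563. 150.  30.]
side (-115, -63, 30) [ 565. -112.   30.]
side (-135, -63, 3) [ 567. -134.    3.]
side (-135, 63, 3) [ 439. -137.    3.]
pose [ 0.50110499 -0.00186752  1.58222122] 90.65459836694093
[[-0.8  4.4]
 [ 2.   3. ]
 [ 2.   1.2]
 [-0.7 -0.2]
 [ 0.7 -1.8]
 [-1.2  1.2]
 [-0.7  0.3]
 [-0.2 -0.7]
 [-0.  -4.1]
 [-1.  -2.1]
 [ 0.8 -0.4]]
tin [-101.3  -27.7   38. ]
tin [-99.1 -28.3  38. ]
yellow [array([-102.6,  -28.4,   38. ]), array([-98. , -29.1,  38. ])]
stamp [701. 149.   0.] [ 148. -202.    0.]
tape [694.  37.  20.] [  37. -193.   20.]
reel [ 489. -429.   36.] [-427.   17.   36.]
small [ 422. -181.   30.] [-178.   81.   30.]
pink [ 514. -189.   40.] [-187.  -11.   40.]
orangeTin [ 499. -266.   20.] [-264.    5.   20.]
hinge w [[ 0.44060893 -0.00255871  0.003     ]]
```

Call:
move_arm:
  deltas: "18.3 -43.3 0 0 0 -8.4 0;18.3 -43.3 0 0 0 -8.4 0;18.3 -43.3 0 0 0 -8.4 0;18.3 -43.3 0 0 0 -8.4 0;18.3 -43.3 0 0 0 -8.4 0;18.3 -43.3 0 0 0 -8.4 0;18.3 -43.3 0 0 0 -8.4 0;18.3 -43.3 0 0 0 -8.4 0"

```text
clock: 1.15
position: [0.3568, 0.2407, 0.2313]
tcp_rot: [3.142, -0.0, 1.621]
contact_force: [0.6, -0.4, 1.0]
width: 1.0
```

Call:
move_arm:
  deltas: "18.3 -43.3 0 0 0 -8.4 0;18.3 -43.3 0 0 0 -8.4 0;18.3 -43.3 0 0 0 -8.4 0;18.3 -43.3 0 0 0 -8.4 0;18.3 -43.3 0 0 0 -8.4 0;18.3 -43.3 0 0 0 -8.4 0;18.3 -43.3 0 0 0 -8.4 0;18.3 -43.3 0 0 0 -8.4 0"

```text
clock: 2.15
position: [0.5032, -0.1055, 0.2314]
tcp_rot: [3.142, -0.0, 0.449]
contact_force: [0.4, 1.6, 0.4]
width: 0.998
```

```bash
cat >> h.py <<'E'
def wcam():
    s=robot.get_state(); i=robot.camera_info("wrist"); im=robot.camera("wrist")
    T=np.eye(4); T[:3,:3]=R.from_euler('xyz',s['tcp_rot']).as_matrix(); T[:3,3]=s['position']
    return im,T@i['hand_eye'],i
def wray(G,i,u,v,z):
    d=G[:3,:3]@np.array([(u-i['cx'])/i['fx'],(v-i['cy'])/i['fy'],1]); return G[:3,3]+d*(z-G[2,3])/d[2]
def tell(q):
    s=robot.get_state(); y=R.from_euler('xyz',s['tcp_rot']).as_matrix()[:,1]
    phi=np.degrees(np.arctan2(y[1],y[0])-q[2]+np.pi)%360   # direction F2->F1 in bay
    print("t",s['clock'],"pos",np.round(s['position']*1000,1),"bay",np.round(w2bay(q,s['position']),1),"phi",round(phi,1),"f",np.round(s['contact_force'],2),"w",round(s['width'],3))
E
python3 - <<'E'
from h import *
q=np.load("bay.npy"); tell(q)
im,G,i=wcam(); np.savez("w1.npz",im=im,G=G); cv2.imwrite("pics/w1.png",im[:,:,::-1])
tell(q)
for u,v in((222,192),(148,178),(300,140)): print(np.round(ray("scene",u,v,0)*1000))
print(np.round(robot.get_state()['qpos'],2))
E
```

```text
t 2.15 pos [ 503.2 -105.5  231.4] bay [-103.7   -0.9  231.4] phi 25.0 f [0.4  1.6  0.36] w 0.998
t 2.2 pos [ 504.1 -111.5  231.6] bay [-109.7   -1.7  231.6] phi 24.3 f [-2.8  -3.07 -0.6 ] w 1.0
[ 678. -137.    0.]
[893. -96.  -0.]
[ 630. -515.    0.]
[-0.51  0.08  0.68  1.78 -0.05  1.3  -0.95]
```

View pics/w1.png

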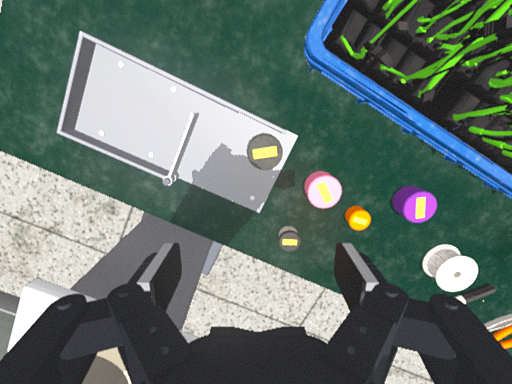

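The wrist view shows the bay from (60,130) to (297,135), the hinge post at (168,181) and the flap's free end at (193,115). The target lid is at (265,152) and the pink tin at (323,190). The arm was still settling, so I'll take a settled frame and compute the positions with masks.

```bash
python3 - <<'E'
from h import *
q=np.load("bay.npy"); tell(q)
im,G,i=wcam(); cv2.imwrite("pics/w2.png",im[:,:,::-1]); np.savez("w2.npz",im=im,G=G)
hsv=cv2.cvtColor(im,cv2.COLOR_RGB2HSV)
def blobs(m,amin=20):
    n,l,st,c=cv2.connectedComponentsWithStats(m.astype(np.uint8)); return [(c[k],st[k]) for k in range(1,n) if st[k,4]>=amin]
old=np.load("w1.npz")['im']
y=(hsv[...,0]>20)&(hsv[...,0]<35)&(hsv[...,1]>130)&(hsv[...,2]>120); y[:120]=0
for c,s in blobs(y): print("yellow",np.round(c,1),s, np.round(w2bay(q,wray(G,i,*c,.038)),1))
p=(hsv[...,0]>160)&(hsv[...,1]>60)&(hsv[...,2]>120)
for c,s in blobs(p,100): print("pink",np.round(c,1),s,[np.round(w2bay(q,wray(G,i,u,c[1],.04)),1)for u in(s[0],c[0],s[0]+s[2])])
# lid: dark near target
g=im.max(2); t=np.zeros(g.shape,bool); t[110:215,235:300]=1
for c,s in blobs(((g<75)|y)&t,200): print("dark",np.round(c,1),s,np.round(w2bay(q,wray(G,i,*c,.038)),1))
for P in ((-135,-63,3),(-135,63,3),(150,-63,30),(150,63,30),(0,60.5,45),(0,-31.5,37)):
    w=bay2w(q,P)[0]; c=G[:3,:3].T@(w-G[:3,3]); print(P,np.round([i['cx']+i['fx']*c[0]/c[2],i['cy']+i['fy']*c[1]/c[2]],1))
E
python3 -c "
import cv2;a=cv2.imread('pics/w2.png');cv2.imwrite('pics/w2c.png',cv2.resize(a[20:230,50:360],(775,525),interpolation=cv2.INTER_CUBIC))"
```

```text
t 2.2 pos [ 504.1 -111.5  231.6] bay [-109.7   -1.7  231.6] phi 24.3 f [-2.8  -3.07 -0.6 ] w 1.0
yellow [355.9 217.1] [346 208  21  19 255] [-260.7   -0.5   38. ]
yellow [502.4 330.2] [494 324  18  13  68] [-576.2   72.2   38. ]
yellow [505.7 341.1] [500 339  12   5  35] [-596.1   87.9   38. ]
pink [313.2 181.2] [300 169  38  38 270] [array([-166.6,  -14.7,   40. ]), array([-182.4,  -21.9,   40. ]), array([-212. ,  -35.2,   40. ])]
(-135, -63, 3) [291.3 134.1]
(-135, 63, 3) [253.9 211.9]
(150, -63, 30) [70.9 31.3]
(150, 63, 30) [ 49.3 134. ]
(0, 60.5, 45) [158.8 182.2]
(0, -31.5, 37) [184.4 114.2]
```

View pics/w2c.png

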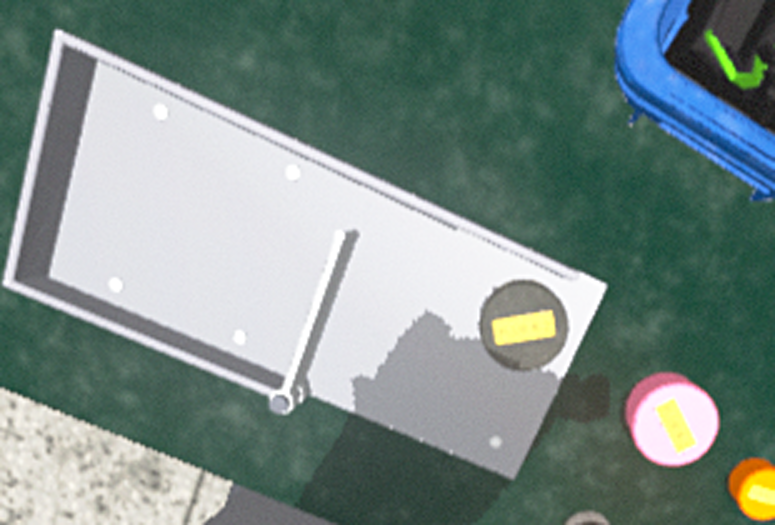

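The settled view gives these crop pixels (2.5×, offset 50,20): plate corners (606,285) and (514,478), back corners (57,32) and (5,285), post (281,402), flap end (340,233), tin lid (524,325), pink tin (677,422). They agree with the predictions to about 2–3 px. I'll refit using all three cameras.

Run:
```python
from h import *
from scipy.optimize import least_squares
G=np.load("w2.npz")['G']; i=robot.camera_info("wrist")
C=lambda X,Y:(50+(X+.5)/2.5-.5,20+(Y+.5)/2.5-.5)
q=np.load("bay.npy")
obs=[(C(606,285),(-135,-63,3)),(C(514,478),(-135,63,3)),(C(57,32),(150,-63,30)),(C(5,285),(150,63,30)),(C(281,402),(0,60.5,45)),(C(340,233),(0,-31.5,37))]
W=np.array([wray(G,i,*o[0],o[1][2]/1000) for o in obs]); P=np.array([o[1] for o in obs])
r=lambda p:(bay2w(p,P)[:,:2]-W[:,:2]).ravel()
s=least_squares(r,q); print(q,s.x); print(np.round(1000*r(s.x).reshape(-1,2),1))
for p in (q,s.x):
  print("tin",w2bay(p,wray(G,i,*C(524,325),.038)),"pink",w2bay(p,wray(G,i,*C(677,422),.04)),"rim",w2bay(p,wray(G,i,*C(633,405),.04)))
m=(q+s.x)/2; np.save("bay.npy",m); print("mean",m)
for n,uv in(("scene",(180+437/5,195+42/5)),("side",(175+415/7,138+366/7))): print("tin",n,w2bay(m,ray(n,*uv,.038)))
print(w2bay(m,robot.get_state()['position']))
```

```text
[ 0.50110499 -0.00186752  1.58222122] [ 0.50289752 -0.00359848  1.5872931 ]
[[ 1.5 -0.7]
 [ 0.1 -0.9]
 [ 1.5  0.6]
 [-0.6  0.6]
 [-2.2  1.1]
 [-0.3 -0.6]]
tin [-101.22597371  -29.92518657   38.        ] pink [-195.88485994  -16.96521819   40.        ] rim [-170.41845846  -15.66617327   40.        ]
tin [-99.61615239 -27.64766036  38.        ] pink [-194.20809     -14.20776226   40.        ] rim [-168.7354275   -13.03789601   40.        ]
mean [ 0.50200125 -0.002733    1.58475716]
tin scene [-99.51847401 -25.01089905  38.        ]
tin side [-100.64715686  -27.73687852   38.        ]
[-106.48627631    0.26888089  231.32036756]
```

```bash
cat > plan.py <<'E'
from h import *
q=np.load("bay.npy")
def fingers(M,phi,D=99.5):
    u=np.array([np.cos(phi),np.sin(phi)]); n=np.array([u[1],-u[0]])
    F2=M-u*D/2; F1=M+u*D/2; return F1,F2,u,n
def M_from_C(C,phi,D=99.5):
    u=np.array([np.cos(phi),np.sin(phi)]); n=np.array([u[1],-u[0]]); return np.array(C)-7.25*u-11*n+u*D/2
def theta(F1,u,n):
    t=0
    for a in(-7.25,7.25):
        for b in(-11,11):
            p=F1+a*u+b*n-[0,60.5]; r=np.hypot(*p)
            if r<92: t=max(t,np.arctan2(p[0],-p[1])+np.arcsin(2/r))
    return t
def clear(T,ty,th):  # gap tin - flap segment
    d=np.array([np.sin(th),-np.cos(th)]); p=np.array([T,ty])-[0,60.5]; s=np.clip(p@d,0,92); return np.hypot(*(p-s*d))-23-2
E
python3 - <<'E'
from plan import *
for T,ty,Cy,ph,D in [(-110,-28,-24,25,99.5),(-100,-28,-24,25,99.5),(-80,-30,-26,25,99.5),(-60,-32,-28,25,99.5),(-40,-34,-30,25,99.5),(-20,-35,-31,28,99.5),(0,-35,-31,32,99.5),(10,-35,-31,36,99.5),(20,-35,-31,42,99.5),(30,-35,-31,48,99.5),(40,-35,-31,54,99.5),(50,-35,-31,60,95),(60,-35,-31,66,95),(70,-35,-31,72,90),(80,-35,-31,78,88),(88,-35,-31,82,85)]:
    p=np.radians(ph); M=M_from_C((T-22.7,Cy),p,D); F1,F2,u,n=fingers(M,p,D); th=theta(F1,u,n)
    w=bay2w(q,(M[0],M[1],0))[0]*1000
    print(T,ph,"M",np.round(M,1),"w",np.round(w[:2],1),"F1",np.round(F1),"F2",np.round(F2),"th",round(th,2),"gap",round(clear(T,ty,th),1), "F1maxy",round(F1[1]+7.25*u[1]+11*abs(u[0]),1))
tell(q)
E
```

```text
-110 25 M [-98.8   3.9] w [ 499.5 -101.6] F1 [-54.  25.] F2 [-144.  -17.] th 0 gap 85.0 F1maxy 38.0
-100 25 M [-88.8   3.9] w [499.3 -91.6] F1 [-44.  25.] F2 [-134.  -17.] th 0 gap 75.0 F1maxy 38.0
-80 25 M [-68.8   1.9] w [501.  -71.6] F1 [-24.  23.] F2 [-114.  -19.] th 0 gap 55.0 F1maxy 36.0
-60 25 M [-48.8  -0.1] w [502.8 -51.6] F1 [-4. 21.] F2 [-94. -21.] th 0.2 gap 52.3 F1maxy 34.0
-40 25 M [-28.8  -2.1] w [504.5 -31.5] F1 [16. 19.] F2 [-74. -23.] th 0.63 gap 62.8 F1maxy 32.0
-20 28 M [-10.3  -1.3] w [503.5 -13.1] F1 [34. 22.] F2 [-54. -25.] th 0.99 gap 65.7 F1maxy 35.1
0 32 M [7.5 0.9] w [501.    4.8] F1 [50. 27.] F2 [-35. -26.] th 1.23 gap 64.9 F1maxy 40.4
10 36 M [15.2  2.9] w [498.9  12.4] F1 [55. 32.] F2 [-25. -26.] th 1.34 gap 65.5 F1maxy 45.3
20 42 M [21.5  5.6] w [496.1  18.7] F1 [58. 39.] F2 [-15. -28.] th 1.46 gap 67.6 F1maxy 51.9
30 48 M [27.6  7.9] w [493.7  24.7] F1 [61. 45.] F2 [ -6. -29.] th 1.56 gap 70.1 F1maxy 57.7
40 54 M [33.4  9.8] w [491.7  30.5] F1 [63. 50.] F2 [  4. -30.] th 1.64 gap 73.0 F1maxy 62.4
50 60 M [37.9  9.4] w [492.1  35. ] F1 [62. 50.] F2 [ 14. -32.] th 1.64 gap 73.7 F1maxy 62.3
60 66 M [43.6 10.2] w [491.1  40.7] F1 [63. 54.] F2 [ 24. -33.] th 1.68 gap 76.6 F1maxy 64.7
70 72 M [48.5  8.3] w [493.   45.7] F1 [62. 51.] F2 [ 35. -34.] th 1.62 gap 74.1 F1maxy 61.4
80 78 M [54.2  7.2] w [494.   51.3] F1 [63. 50.] F2 [ 45. -36.] th 1.59 gap 72.2 F1maxy 59.7
88 82 M [59.3  5.4] w [495.7  56.5] F1 [65. 48.] F2 [ 53. -37.] th 1.53 gap 66.8 F1maxy 56.2
t 2.25 pos [ 503.2 -109.2  231.3] bay [-106.5    0.3  231.3] phi 24.6 f [ 0.1   0.96 -0.3 ] w 0.999
```

Run:
```python
from plan import *
D=80
for T,ty,Cy,ph in [(-110,-28,-24,25),(-100,-28,-24,25),(-80,-30,-26,25),(-60,-32,-28,25),(-40,-34,-30,25),(-20,-35,-31,25),(-10,-35,-31,25),(0,-35,-31,25),(10,-35,-31,28),(20,-35,-31,32),(30,-35,-31,37),(40,-35,-31,42),(50,-35,-31,48),(60,-35,-31,55),(70,-35,-31,62),(80,-35,-31,70),(86,-35,-31,74)]:
    p=np.radians(ph); M=M_from_C((T-22.7,Cy),p,D); F1,F2,u,n=fingers(M,p,D); th=theta(F1,u,n)
    w=bay2w(q,(M[0],M[1],0))[0]*1000
    print(T,ph,"w",np.round(w[:2],1),"F1",np.round(F1),"F2",np.round(F2),"th",round(th,2),"gap",round(clear(T,ty,th),1), "F1maxy",round(F1[1]+7.25*u[1]+11*abs(u[0]),1))
```

```text
-110 25 w [ 503.7 -110.4] F1 [-71.  17.] F2 [-144.  -17.] th 0 gap 85.0 F1maxy 29.7
-100 25 w [ 503.6 -100.4] F1 [-61.  17.] F2 [-134.  -17.] th 0 gap 75.0 F1maxy 29.7
-80 25 w [505.3 -80.4] F1 [-41.  15.] F2 [-114.  -19.] th 0 gap 55.0 F1maxy 27.7
-60 25 w [507.  -60.3] F1 [-21.  13.] F2 [-94. -21.] th 0 gap 35.0 F1maxy 25.7
-40 25 w [508.7 -40.3] F1 [-1. 11.] F2 [-74. -23.] th 0.21 gap 33.5 F1maxy 23.7
-20 25 w [509.4 -20.3] F1 [19. 10.] F2 [-54. -24.] th 0.54 gap 41.6 F1maxy 22.7
-10 25 w [509.3 -10.3] F1 [29. 10.] F2 [-44. -24.] th 0.72 gap 45.5 F1maxy 22.7
0 25 w [ 5.092e+02 -3.000e-01] F1 [39. 10.] F2 [-34. -24.] th 0.86 gap 47.2 F1maxy 22.7
10 28 w [507.8   8.4] F1 [46. 13.] F2 [-24. -25.] th 0.98 gap 48.6 F1maxy 26.0
20 32 w [506.   16.6] F1 [53. 17.] F2 [-15. -26.] th 1.09 gap 50.2 F1maxy 30.1
30 37 w [504.1  24.1] F1 [59. 22.] F2 [ -5. -27.] th 1.18 gap 52.1 F1maxy 34.7
40 42 w [502.4  31.6] F1 [64. 26.] F2 [  5. -28.] th 1.27 gap 54.1 F1maxy 38.9
50 48 w [500.7  38.3] F1 [68. 30.] F2 [ 14. -29.] th 1.34 gap 56.4 F1maxy 43.2
60 55 w [499.2  44.3] F1 [70. 35.] F2 [ 24. -31.] th 1.4 gap 58.8 F1maxy 47.2
70 62 w [498.2  50.2] F1 [72. 38.] F2 [ 34. -32.] th 1.44 gap 60.7 F1maxy 50.0
80 70 w [497.7  55.4] F1 [72. 41.] F2 [ 44. -34.] th 1.47 gap 61.5 F1maxy 51.7
86 74 w [497.6  59. ] F1 [73. 42.] F2 [ 51. -35.] th 1.47 gap 61.4 F1maxy 52.0
```

Call:
move_arm:
  deltas: "0 0 -20 0 0 0 58;0 0 -20 0 0 0 58;0 0 -20 0 0 0 58;0 0 -10 0 0 0 58;0 0 0 0 0 0 58"
  squeeze: 20

```text
clock: 2.88
position: [0.5025, -0.1039, 0.161]
tcp_rot: [-3.141, 0.001, 0.453]
contact_force: [0.2, -0.3, 1.4]
width: 0.772
```

Call:
move_arm:
  deltas: "0.5 -3 -25 0 0 0 58;0.5 -3 -25 0 0 0 58;0 0 -25 0 0 0 58;0 0 -20 0 0 0 58;0 0 -6 0 0 0 58;0 0 0 0 0 0 58"

```text
clock: 3.62
position: [0.5043, -0.1102, 0.0609]
tcp_rot: [3.141, -0.0, 0.453]
contact_force: [0.3, 0.8, -0.5]
width: 0.774
```

Run:
```python
from plan import *
tell(q); im,G,i=wcam(); tell(q)
o=im[:,:,::-1].copy()
def pw(P):
    c=G[:3,:3].T@(np.array(P)-G[:3,3]); return [int(round(i['cx']+i['fx']*c[0]/c[2])),int(round(i['cy']+i['fy']*c[1]/c[2]))]
# expected tin lid circle and finger-2 footprint on plate
tt=np.linspace(0,2*np.pi,40)
L=np.array([pw(bay2w(q,(-100.3+23*np.cos(a),-27.7+23*np.sin(a),38))[0]) for a in tt]); cv2.polylines(o,[L],True,(0,0,255),1)
s=robot.get_state(); M=w2bay(q,s['position'])[:2]
F1,F2,u,n=fingers(M,np.radians(25),80)
for F in(F1,F2):
    c=[F+7.25*u+11*n,F+7.25*u-11*n,F-7.25*u-11*n,F-7.25*u+11*n]
    for z,col in((3,(0,255,255)),(s['position'][2]*1000+8,(255,0,255))): cv2.polylines(o,[np.array([pw(bay2w(q,(*k,z))[0]) for k in c])],True,col,1)
cv2.imwrite("pics/w3.png",cv2.resize(o,(800,600)))
```

```text
t 3.625 pos [ 504.3 -110.2   60.9] bay [-107.4   -0.8   60.9] phi 25.2 f [ 0.29  0.85 -0.45] w 0.774
t 3.675 pos [ 504.5 -110.2   61.2] bay [-107.5   -1.    61.2] phi 25.2 f [0.1 0.4 0.8] w 0.773
```

View pics/w3.png

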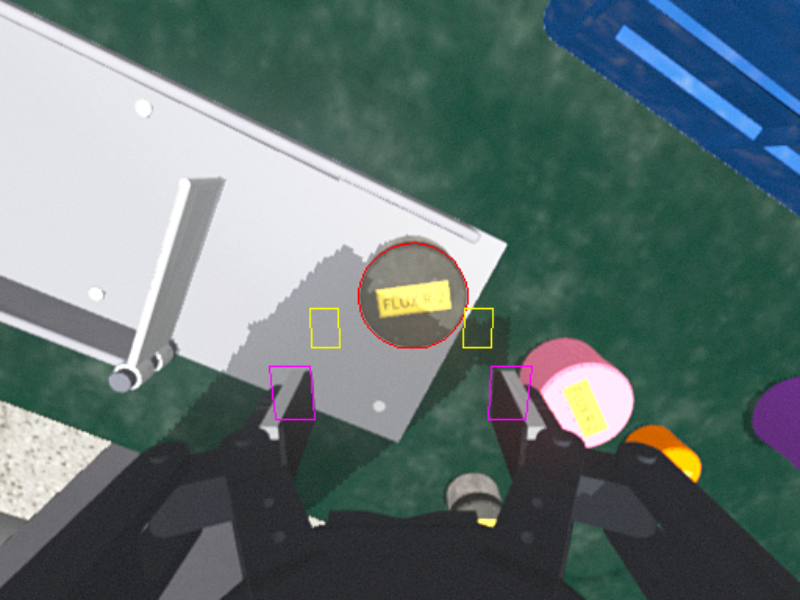

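The overlay matches the tin, with the lid at (413,295) in the 800 px image. The pink tin at (575,395) is close behind the rear finger's knuckles. I'll turn to φ=45° before going down so the knuckles clear it.

Call:
move_arm:
  deltas: "-3.9 -3.6 0 0 0 10 58;-3.8 -3.6 0 0 0 10 58;0 0 0 0 0 0 58;0 0 -10 0 0 0 58;0 0 -10 0 0 0 58;0 0 -10 0 0 0 58;0 0 -5 0 0 0 58;0 0 0 0 0 0 58"

```text
clock: 4.68
position: [0.4959, -0.1174, 0.0248]
tcp_rot: [-3.141, 0.001, 0.802]
contact_force: [-0.5, 0.5, 1.4]
width: 0.771
```

Call:
move_arm:
  deltas: "0 0 -8 0 0 0 58;0 0 -6 0 0 0 58;0 0 -4 0 0 0 58;0 0 0 0 0 0 58"

```text
clock: 5.18
position: [0.496, -0.1173, 0.007]
tcp_rot: [-3.141, 0.0, 0.802]
contact_force: [-0.3, 0.7, -0.5]
width: 0.774
```

Run:
```python
from plan import *
tell(q); im,G,i=wcam(); a=robot.camera("scene")
o=np.zeros((600,800,3),np.uint8); o[:300,:400]=0
o=cv2.hconcat([cv2.resize(im[40:380,100:420],(400,425)),cv2.resize(a[180:300,200:313],(400,425),interpolation=cv2.INTER_CUBIC)])
cv2.imwrite("pics/w4.png",o[:,:,::-1])
# plan in world deltas
D=80; prev=None; s=robot.get_state(); pm=s['position'][:2]*1000; pp=45
for T,Cy,ph in [(-100,-25,45),(-85,-26,37),(-70,-28,30),(-55,-29,25),(-40,-30,25),(-30,-31,25),(-20,-31,25),(-10,-31,25),(0,-31,25),(10,-31,28),(20,-31,32),(30,-31,36),(40,-31,41),(50,-31,46),(60,-31,52),(70,-31,58),(80,-31,64),(86,-31,67)]:
    p=np.radians(ph); M=M_from_C((T-22.7,Cy),p,D); F1,F2,u,n=fingers(M,p,D); th=theta(F1,u,n)
    w=bay2w(q,(M[0],M[1],0))[0]*1000
    print(T,ph,"w",np.round(w[:2],1),"d",np.round(w[:2]-pm,1),ph-pp,"F1",np.round(F1),"th",round(th,2)); pm=w[:2]; pp=ph
```

```text
t 5.175 pos [ 496.  -117.3    7. ] bay [-114.5    7.6    7. ] phi 45.2 f [-0.26  0.68 -0.54] w 0.774
-100 45 w [ 497.6 -110.1] d [1.4 7.3] 0 F1 [-79.  34.] th 0
-85 37 w [500.7 -90.9] d [ 3.2 19.2] -8 F1 [-56.  27.] th 0
-70 30 w [505.1 -72.5] d [ 4.3 18.4] -7 F1 [-35.  18.] th 0
-55 25 w [507.9 -55.3] d [ 2.9 17.2] -5 F1 [-16.  12.] th 0
-40 25 w [508.7 -40.3] d [ 0.8 15. ] 0 F1 [-1. 11.] th 0.21
-30 25 w [509.6 -30.3] d [ 0.9 10. ] 0 F1 [ 9. 10.] th 0.36
-20 25 w [509.4 -20.3] d [-0.1 10. ] 0 F1 [19. 10.] th 0.54
-10 25 w [509.3 -10.3] d [-0.1 10. ] 0 F1 [29. 10.] th 0.72
0 25 w [ 5.092e+02 -3.000e-01] d [-0.1 10. ] 0 F1 [39. 10.] th 0.86
10 28 w [507.8   8.4] d [-1.4  8.7] 3 F1 [46. 13.] th 0.98
20 32 w [506.   16.6] d [-1.7  8.2] 4 F1 [53. 17.] th 1.09
30 36 w [504.5  24.6] d [-1.6  8.1] 4 F1 [60. 21.] th 1.18
40 41 w [502.7  32.1] d [-1.7  7.4] 5 F1 [65. 25.] th 1.26
50 46 w [501.2  39.4] d [-1.5  7.3] 5 F1 [70. 29.] th 1.33
60 52 w [499.7  46. ] d [-1.5  6.6] 6 F1 [73. 33.] th 1.39
70 58 w [498.6  52.6] d [-1.1  6.5] 6 F1 [77. 37.] th 1.43
80 64 w [497.9  59. ] d [-0.7  6.4] 6 F1 [79. 39.] th 1.46
86 67 w [497.6  63.2] d [-0.2  4.2] 3 F1 [82. 40.] th 1.47
```

View pics/w4.png

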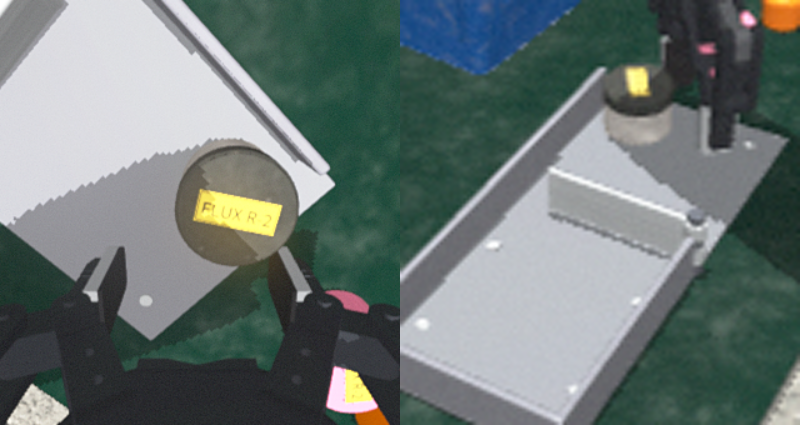

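The fingertips are down and clear: the tin is untouched and the pink tin is clear. I'll start the slow push.

Call:
move_arm:
  deltas: "0.7 3.6 0 0 0 0 58;0.7 3.7 0 0 0 0 58;0.5 3.2 0 0 0 -1.4 58;0.5 3.2 0 0 0 -1.4 58;0.5 3.2 0 0 0 -1.4 58;0.5 3.2 0 0 0 -1.4 58;0.6 3.2 0 0 0 -1.4 58;0.6 3.2 0 0 0 -1.4 58"

```text
clock: 6.28
position: [0.5008, -0.0906, 0.0073]
tcp_rot: [3.142, 0.0, 0.654]
contact_force: [0.6, -0.7, 1.2]
width: 0.772
```

```bash
cat >> plan.py <<'E'
def tinpos(col="yellow",tin0=(-85,-29),save=None):
    """label centre from wrist + scene, at lid height; bay mm"""
    out=[]
    im,G,i=wcam()
    for nm,a,rf in(("wrist",im,lambda c:wray(G,i,*c,.038)),("scene",robot.camera("scene"),lambda c:ray("scene",*c,.038))):
        h=cv2.cvtColor(a,cv2.COLOR_RGB2HSV); m=((h[...,0]>18)&(h[...,0]<36)&(h[...,1]>90)&(h[...,2]>80)).astype(np.uint8)
        n,l,st,c=cv2.connectedComponentsWithStats(m)
        for k in range(1,n):
            if st[k,4]>=8:
                p=w2bay(q,rf(c[k]))
                if abs(p[0]-tin0[0])<40 and abs(p[1]-tin0[1])<25: print(nm,np.round(p[:2],1),st[k,4])
    if save: cv2.imwrite(save,im[:,:,::-1])
    return im
def where():
    s=robot.get_state(); y=R.from_euler('xyz',s['tcp_rot']).as_matrix()[:,1]
    phi=np.arctan2(y[1],y[0])-q[2]+np.pi; M=w2bay(q,s['position'])[:2]; F1,F2,u,n=fingers(M,phi,14.5+85*s['width'])
    print("C",np.round(F2+7.25*u+11*n,1),"F1",np.round(F1,1),"th_pred",round(theta(F1,u,n),2))
E
python3 -c "
from plan import *
tell(q);where();tinpos()"
```

```text
t 6.275 pos [500.8 -90.6   7.3] bay [-87.9   2.5   7.3] phi 36.7 f [ 0.64 -0.67  1.18] w 0.772
C [-107.6  -25.9] F1 [-55.7  26.4] th_pred 0
wrist [-86.3 -28.6] 1649
scene [-85.4 -27.9] 45
```

Call:
move_arm:
  deltas: "0.9 4.4 0 0 0 -1.5 58;0.9 4.4 0 0 0 -1.5 58;0.9 4.5 0 0 0 -1.5 58;0.9 4.4 0 0 0 -1.5 58;0.9 4.5 0 0 0 -1.5 58;0.9 4.4 0 0 0 -1.5 58;0.8 4.5 0 0 0 -1.5 58;0.8 4.4 0 0 0 -1.5 58"

```text
clock: 7.38
position: [0.5078, -0.055, 0.0073]
tcp_rot: [3.141, -0.0, 0.444]
contact_force: [-0.1, -1.5, -0.2]
width: 0.77
```

```bash
python3 -c "
from plan import *
tell(q);where();tinpos(tin0=(-55,-29))"
```

```text
t 7.375 pos [507.8 -55.    7.3] bay [-52.4  -5.1   7.3] phi 24.7 f [-0.07 -1.48 -0.18] w 0.77
C [-77.6 -28.7] F1 [-16.   11.6] th_pred 0
wrist [-56.3 -31.8] 1612
scene [-54.2 -32.4] 45
```

Call:
move_arm:
  deltas: "0.3 3.8 0 0 0 0 58;0.3 3.8 0 0 0 0 58;0.3 3.8 0 0 0 0 58;0.3 3.8 0 0 0 0 58;0.2 3.8 0 0 0 0 58;0.1 3.8 0 0 0 0 58;0 3.8 0 0 0 0 58;0 3.4 0 0 0 0 58"

```text
clock: 8.48
position: [0.5093, -0.0251, 0.0074]
tcp_rot: [3.142, -0.0, 0.446]
contact_force: [-0.3, -0.4, -0.4]
width: 0.775
```

```bash
python3 -c "
from plan import *
tell(q);where();im=tinpos(tin0=(-25,-32));a=robot.camera('scene')
o=cv2.hconcat([cv2.resize(im,(460,345)),cv2.resize(a[190:300,190:298],(340,345),interpolation=cv2.INTER_CUBIC)])
cv2.imwrite('pics/w5.png',o[:,:,::-1])"
```

```text
t 8.475 pos [509.3 -25.1   7.4] bay [-22.5  -6.9   7.4] phi 24.8 f [-0.32 -0.41 -0.39] w 0.775
C [-47.8 -30.7] F1 [14.   9.9] th_pred 0.45
wrist [-26.7 -35. ] 1629
scene [-24.2 -35.4] 46
```

View pics/w5.png

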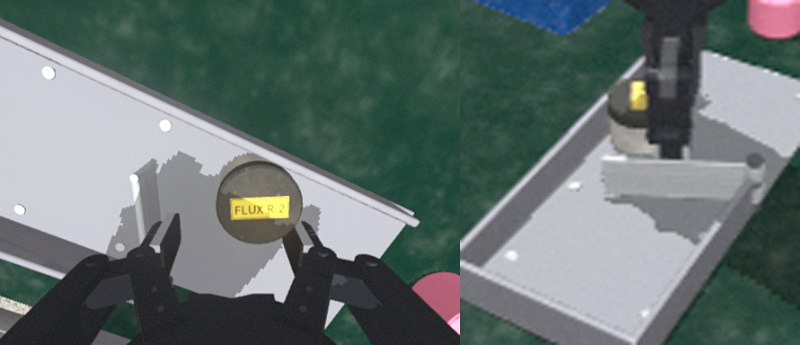

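The flap is open against the front finger, with its free end at crop (605,160), and the tin lies on the fence clear of the flap. I'll check the flap angle before crossing the mouth.

```bash
python3 -c "
from plan import *
e=w2bay(q,ray('scene',190+(605-460)/3.148,190+160/3.136,.037)); print(e, np.arctan2(e[0],60.5-e[1]), np.hypot(e[0],60.5-e[1]))"
```

```text
[ 40.37796913 -20.87918853  37.        ] 0.46057948104472385 90.84576333963085
```

Call:
move_arm:
  deltas: "0 2 0 0 0 0 58;0 2 0 0 0 0 58;0 2 0 0 0 0 58;0 0 0 0 0 0 58"

```text
clock: 9.12
position: [0.5092, -0.0192, 0.0073]
tcp_rot: [-3.142, 0.0, 0.446]
contact_force: [0.4, -0.7, -0.4]
width: 0.771
```

Call:
move_arm:
  deltas: "0 4 0 0 0 0 58;0 4 0 0 0 0 58;0 4 0 0 0 0 58;0 4 0 0 0 0 58;0 4 0 0 0 0 58;-0.5 2.9 0 0 0 1 58;-0.5 2.9 0 0 0 1 58;-0.4 2.9 0 0 0 1 58"

```text
clock: 10.12
position: [0.5078, 0.0095, 0.0073]
tcp_rot: [3.142, -0.0, 0.5]
contact_force: [-0.2, -0.5, -0.3]
width: 0.771
```

```bash
python3 -c "
from plan import *
tell(q);where();im=tinpos(tin0=(10,-33));a=robot.camera('scene')
o=cv2.hconcat([cv2.resize(im,(460,345)),cv2.resize(a[190:300,190:298],(340,345),interpolation=cv2.INTER_CUBIC)])
cv2.imwrite('pics/w6.png',o[:,:,::-1])"
```

```text
t 10.125 pos [507.8   9.5   7.3] bay [12.2 -6.   7.3] phi 27.8 f [-0.21 -0.51 -0.33] w 0.771
C [-11.6 -31. ] F1 [47.6 12.7] th_pred 0.99
wrist [  9.3 -35.3] 1618
scene [ 10.5 -35.7] 58
```

View pics/w6.png

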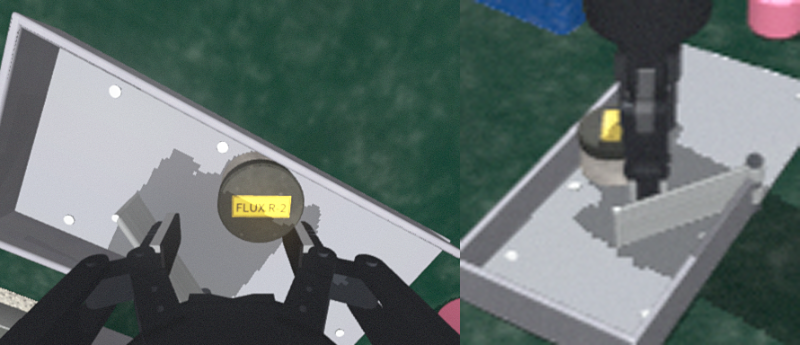

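The tin's centre is now about 10 mm past the mouth, and the front finger holds the flap at about 1.0 rad. I'll go on, turning gradually.

Call:
move_arm:
  deltas: "-0.6 2.9 0 0 0 1.5 58;-0.7 2.9 0 0 0 1.5 58;-0.6 2.9 0 0 0 1.5 58;-0.6 2.9 0 0 0 1.6 58;-0.6 2.9 0 0 0 1.6 58;-0.6 2.8 0 0 0 1.7 58;-0.7 2.8 0 0 0 1.8 58;-0.6 2.8 0 0 0 1.8 58"

```text
clock: 11.28
position: [0.5028, 0.0325, 0.0073]
tcp_rot: [3.142, -0.0, 0.728]
contact_force: [0.1, -1.6, -0.1]
width: 0.774
```

```bash
python3 -c "
from plan import *
tell(q);where();tinpos(tin0=(40,-33))"
```

```text
t 11.275 pos [502.8  32.5   7.3] bay [35.2 -1.3  7.3] phi 40.9 f [ 0.11 -1.56 -0.14] w 0.774
C [ 17.5 -31.1] F1 [65.5 25. ] th_pred 1.26
wrist [ 38.7 -35.4] 1677
scene [ 39.3 -34.9] 72
```

Call:
move_arm:
  deltas: "-0.6 2.7 0 0 0 1.9 58;-0.6 2.7 0 0 0 1.9 58;-0.6 2.6 0 0 0 2.1 58;-0.5 2.5 0 0 0 2.1 58;-0.5 2.5 0 0 0 2.2 58;-0.5 2.5 0 0 0 2.2 58;-0.4 2.5 0 0 0 2.2 58;-0.4 2.4 0 0 0 2.2 58"

```text
clock: 12.38
position: [0.4987, 0.0528, 0.0073]
tcp_rot: [3.142, -0.0, 1.021]
contact_force: [0.2, -1.3, -0.3]
width: 0.778
```

```bash
python3 -c "
from plan import *
tell(q);where();im=tinpos(tin0=(70,-33));a=robot.camera('scene')
o=cv2.hconcat([cv2.resize(im,(460,345)),cv2.resize(a[190:310,180:298],(340,345),interpolation=cv2.INTER_CUBIC)])
cv2.imwrite('pics/w7.png',o[:,:,::-1])"
```

```text
t 12.375 pos [498.7  52.8   7.3] bay [55.6  2.5  7.3] phi 57.7 f [ 0.2  -1.33 -0.25] w 0.778
C [ 47.2 -31.4] F1 [77.1 36.6] th_pred 1.43
wrist [ 68.8 -35.5] 1744
scene [ 69.2 -35.2] 74
```

View pics/w7.png

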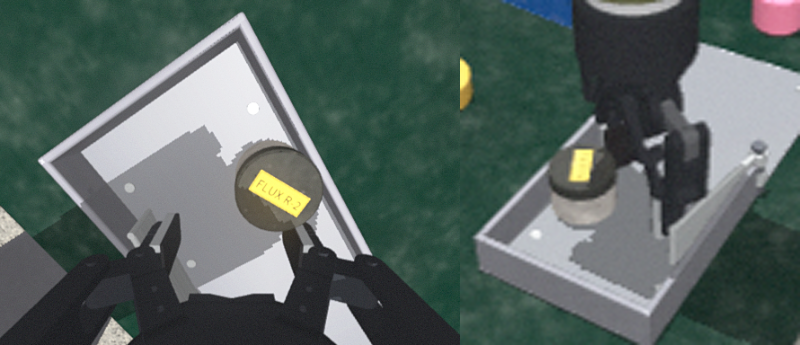

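The tin is at about (69,-35) mm in the bay, 118 mm from the hinge. The flap rests on the front finger at about 1.4 rad. I'll push another 18 mm or so, back off, then rise.

Call:
move_arm:
  deltas: "-0.1 2 0 0 0 1.2 58;-0.1 2 0 0 0 1.2 58;-0.2 2 0 0 0 1.2 58;-0.2 2 0 0 0 1.2 58;-0.2 2 0 0 0 1.2 58;-0.2 2 0 0 0 1.3 58;0 0 0 0 0 0 58"

```text
clock: 13.4
position: [0.4978, 0.065, 0.0074]
tcp_rot: [3.142, -0.0, 1.147]
contact_force: [0.5, -0.9, -0.1]
width: 0.771
```

```bash
python3 -c "
from plan import *
tell(q);where();tinpos(tin0=(88,-33))"
```

```text
t 13.4 pos [497.8  65.    7.4] bay [67.8  3.3  7.4] phi 64.9 f [ 0.46 -0.88 -0.08] w 0.771
C [ 63.9 -31.1] F1 [84.8 39.5] th_pred 1.47
wrist [ 85.5 -35.6] 1762
scene [ 85.2 -35.1] 81
```

Call:
move_arm:
  deltas: "0 -2.5 0 0 0 0 58;0 -2.5 0 0 0 0 58;0 0 10 0 0 0 58;0 0 20 0 0 0 58;0 0 25 0 0 0 58;0 0 30 0 0 0 58;0 0 40 0 0 0 58;0 0 40 0 0 0 58"

```text
clock: 14.5
position: [0.4975, 0.0594, 0.1742]
tcp_rot: [3.141, -0.0, 1.146]
contact_force: [0.8, 1.5, 0.1]
width: 0.774
```

Call:
move_arm:
  deltas: "0 0 30 0 0 0 58;0 0 0 0 0 0 58;0 0 0 0 0 0 58;0 0 0 0 0 0 58;0 0 0 0 0 0 58;0 0 0 0 0 0 58;0 0 0 0 0 0 58;0 0 0 0 0 0 58"

```text
clock: 15.5
position: [0.4978, 0.0596, 0.2023]
tcp_rot: [3.142, 0.0, 1.146]
contact_force: [-0.0, 1.0, 0.0]
width: 0.772
```

Call:
move_arm:
  deltas: "0 0 0 0 0 0 58;0 0 0 0 0 0 58;0 0 0 0 0 0 58;0 0 0 0 0 0 58;0 0 0 0 0 0 58;0 0 0 0 0 0 58;0 0 0 0 0 0 58;0 0 0 0 0 0 58"

```text
clock: 16.5
position: [0.4978, 0.0597, 0.2023]
tcp_rot: [3.142, -0.0, 1.146]
contact_force: [-0.1, 0.4, -0.2]
width: 0.772
```

```bash
python3 -c "
from plan import *
tell(q);im=tinpos(tin0=(88,-33));a=robot.camera('scene')
o=cv2.hconcat([cv2.resize(im,(400,345)),cv2.resize(a[180:310,180:330],(400,345),interpolation=cv2.INTER_CUBIC)])
cv2.imwrite('pics/w8.png',o[:,:,::-1])"
```

```text
t 16.5 pos [497.8  59.7 202.3] bay [ 62.4   3.4 202.3] phi 64.9 f [-0.14  0.42 -0.21] w 0.772
wrist [ 85.6 -35.7] 318
scene [ 85.4 -35. ] 82
```

View pics/w8.png

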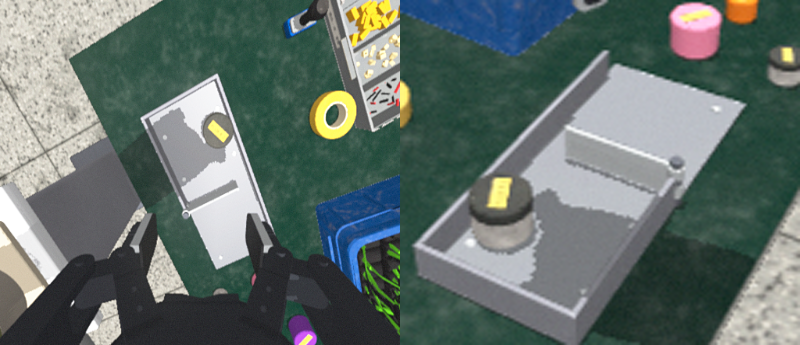

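The tin stands inside at (85,-35), and the flap's end is back at scene pixel (242,228), the same as when it was shut at the start. The arm is clear and the bystanders are untouched, so I'm handing in.

```bash
python3 -c "
from workcell import robot
print(robot.hand_in())"
```

```text
the job is handed in; nothing more can be done
None
```

The flux tin is in the bay with the flap shut behind it, and I handed the job in at about 16.5 s. No verdict was reported.

I lowered the part-open gripper with the rear finger behind the tin and the front finger ahead of it over the apron. In one slow push the tin slid along the fence while the front finger swung the flap open. I turned the hand gradually so the front finger kept holding the flap, then backed off 5 mm and rose straight up.

**Flap and tin on the way in:** the flap stood at 0.46 rad, measured from the picture, with the tin still at x ≈ −25 mm. It was predicted at about 1.0 rad with the tin at x ≈ +10 mm. The hand's force readings stayed within about 1.6 N on each axis at the end of each move. The finger contact forces that steps 1 and 2 are judged on could not be read. I took them from the geometry and the steady motion.

**Final check:**
- **Tin:** it stands upright at about (85, −35) mm in the bay. The wrist and scene cameras agree within 1 mm, and it did not move when the fingers withdrew. Its y is only about 5 mm inside the −40 mm limit.
- **Flap:** its free edge is at the same picture position as when it was shut at the start.
- **Arm and surroundings:** the gripper is at z = 0.20 m, touching nothing. The path never came near the stamp, reel or tape. I did not measure their positions again at the end.

**Disagreements:** the camera fits of the bay pose differed by about 2 mm and 0.3°, so I used their mean. No check failed.

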